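Make up a camp-cooking kit and a remedy kit

ROBOT

A 7-joint arm with a two-finger parallel gripper is mounted at the origin on the work surface; the furniture and walls round the work are solid. World frame = base frame: x ahead of the robot, y to its left, z up, the work surface at z = 0. Lengths are in m, angles in rad, forces in N, time in s.
With the tool pointing down it reaches from about 0.4 to 0.9 m from the base axis. Payload 5.5 kg.
Tool frame: the origin (TCP) lies midway between the tips of the shut fingers; the grasp point (between the pads) lies 19 mm behind it; z points along the fingers, y is the line along which they close (so a half turn about z gives the same grasp; the last joint's range is limited). The gripper opens to 85 mm and grips with 20 to 120 N. Pads are 22 mm wide; open, the fingers measure 114 mm over their backs; the gripper's body (76 mm by 85 mm) begins 54 mm behind the grasp point. The pads swing forward as they close: fully open they stand 13 mm farther back than shut.
Start: joints at [1.478, 0.501, -0.427, 1.55, 0.221, 1.138, -0.21], TCP at [0.226, -0.609, 0.231] pointing down, gripper open.
Joint ranges: [-2.88, 2.88], [-0.31, 2.03], [-1.54, 1.56], [0.2, 2.42], [-1.41, 4.55], [0.19, 2.02], [-2.57, 2.57]. Speed limits (rad/s): [2.57, 2.57, 3.14, 3.14, 3.14, 3.14, 3.14].

INTERFACE

Orientations are given as a unit quaternion [x, y, z, w].
In Python, from station import ctrl gives the robot as it stands. The module is installed in compiled form; this text tells all that it offers.
- The arm moves only by the tool move_arm, never from a script. Its argument "moves" is a list of rows, each an object with "travel": the shift along the tool's x, y, z scaled (see below), a list of three; "yaw": the turn about the tool's z scaled (see below); "claw": the closure, from -1 (fully open) to 1 (shut). In form: [{"travel": [x, y, z], "yaw": yaw, "claw": claw}, ...]. A call has 1 to 10 rows; each row is the pose to reach, as a shift and turn from the pose commanded when the call began, along the tool's axes at that moment, turning the shorter way round; what a row does not reach only later rows make up. The controller multiplies each number of a shift by 20 cm and each number of a turn by pi rad. A row lasts 1/10 s, in which the tool goes at most 50 mm and 8.59 degrees, less where a joint would pass 70% of its speed; a pose out of reach is approached as far as the arm can. A call with a number of a shift or a turn outside -1 to 1 is refused whole. A call with a gripper value outside its range is refused whole. The fingers move at their own pace and stop on an object; the grip force is fixed at half the most. Time passes only in rows, so rows that repeat a pose let the fingers close. It gives the time, the measured TCP pose, the force, the opening and the grip force at its end, in the units of the state.
- ctrl.get_state(): the state, without advancing time (a new reading comes with each control period).
- ctrl.grab_frame(name): name is "side" or "top"; returns a dict with "image" (400x640x3 uint8, red, green, blue), "range_z" (400x640 float32, m along the optical axis (not along the pixel's ray), 0 where there is no reading), "camera_matrix" (3x3 intrinsics, pixels), "R" (3x3) and "t" (3): a world point X has camera coordinates R X + t. Camera axes: x right, y down, z forward; pixel columns grow to the right and rows downward; lengths in m; the calibration is good to about 2 mm. A picture is of the moment at which its call begins.
- ctrl.hand_in(): hands the job in; it is judged then, once.
The state is a dict: "t": time; "qpos": joint angles; "dq": joint speeds; "joint_efforts": joint torques, N m; "position": TCP position; "tcp_rot": TCP orientation; "ft_force": force on the tool from outside, world axes, zero at the start; "ft_torque": the same for the moment, N m; "gripper_width": opening from 0.0 (shut) to 1.0 (fully open); "grip_force": force on a finger pad.
Only numpy, scipy, OpenCV 4.12 (cv2) and the standard library are available. Lean on these libraries where they do the work, as an engineer would, in place of code of your own. Each camera call takes 0.05 s, during which the arm holds its last target. There are 200 camera calls.

TASK

Make up two kits from the things on the table. The long three-bay tray gets the camp-cooking kit: the matchbox lying flat in the bay next to the tray's wire handle, the salt shaker in the middle bay and the tall spice jar in the bay at the far end; the short two-bay tray gets the remedy kit: the squat balm pot in the bay next to its wire handle and the slim pill bottle in the other bay. Stand each thing upright, flat on the floor of its own bay, and leave the kitchen timer and the jam jar where they are.

Things in the scene. Friction and masses are not known exactly. Their poses are not given: they have to be found in the camera images.
- long_tray: Fixed low dark wooden tray with cork floor, three bays in a row, 238 x 82 x 9 mm plus a steel wire handle 20 mm out from one end. Bays 74 mm square inside; floor 3 mm, rim and divider tops 9 mm above the table, walls 4 mm thick. Origin: centre of the row, underside. The row runs along y, handle at the +y end (roughly the robot's left); bay centres at y = +78 (handle), 0, -78 mm.
- short_tray: Fixed low dark wooden tray with cork floor, two bays in a row, 160 x 82 x 9 mm plus a steel wire handle 20 mm out from one end. Bays 74 mm square inside; floor 3 mm, rim and divider tops 9 mm above the table, walls 4 mm thick. Origin: centre of the row, underside. The row runs along y, handle at the +y end (roughly the robot's left); bay centres at y = +39 (handle), -39 mm.
- matchbox: Small matchbox lying flat, 36 (x) x 52 (y) x 15 mm high, closed, its drawer does not slide; about 20 g. It starts turned up to 0.7 rad either way. Origin at the centre of its underside, z up.
- salt_shaker: Round glass salt shaker with a domed grey top, 44 mm across up to 60 mm high, narrowing to 34 mm at the top, 90 mm high; about 100 g. Origin at the centre of its underside, z up.
- spice_jar: Square-shouldered clear spice jar with a broad yellow lid, 45 x 44 mm (sides along x and y), 100 mm high; about 110 g. It starts turned up to 0.5 rad either way. Origin at the centre of its underside, z up.
- balm_pot: Squat round pot with a broad red lid, 58 mm across, 50 mm high; about 90 g. Origin at the centre of its underside, z up.
- pill_bottle: Slim round bottle with an orange cap, 113 mm high: body 33 mm across up to 83 mm, cap 40 mm across above that; about 50 g. Origin at the centre of its underside, z up.
- kitchen_timer: White square kitchen timer with a red dial, 63 x 63 x 44 mm, a bystander at the near left or right corner of the work: leave it alone. Origin at the centre of its underside, z up.
- jam_jar: Large jam jar with a yellow lid, 71 mm across, 110 mm high, a bystander at the near left or right corner of the work: leave it alone. Origin at the centre of its underside, z up.
There are look-alikes about, which are no part of the job. What is shaped like the salt_shaker but black is not meant.

How it is judged:
At the end, for the whole second after the job is handed in: Each thing in its own bay as asked: centre within 20 mm of the bay's centre both ways, underside under 3 mm above the bay floor (not on a rim), upright (matchbox flat) within 0.08 rad, let go and at rest; timer and jam jar within 15 mm of where they stood (x of matchbox in the frame of long_tray between -0.02 and 0.02 m and y of matchbox in the frame of long_tray between 0.058 and 0.098 m and z of each of matchbox, salt_shaker, spice_jar in the frame of long_tray below 0.006 m and angle between each of matchbox, salt_shaker, spice_jar, balm_pot, pill_bottle's own z axis and vertical below 0.08 rad and linear speed of each of matchbox, salt_shaker, spice_jar, balm_pot, pill_bottle below 0.01 m/s and x of salt_shaker in the frame of long_tray between -0.02 and 0.02 m and y of salt_shaker in the frame of long_tray between -0.02 and 0.02 m and x of spice_jar in the frame of long_tray between -0.02 and 0.02 m and y of spice_jar in the frame of long_tray between -0.098 and -0.058 m and x of balm_pot in the frame of short_tray between -0.02 and 0.02 m and y of balm_pot in the frame of short_tray between 0.019 and 0.059 m and z of each of balm_pot, pill_bottle in the frame of short_tray below 0.006 m and x of pill_bottle in the frame of short_tray between -0.02 and 0.02 m and y of pill_bottle in the frame of short_tray between -0.059 and -0.019 m and distance of each of kitchen_timer, jam_jar from where it was at the start of the episode below 0.015 m); the robot touches nothing.
It fails at once if the kitchen timer or the jam jar is pushed more than 15 mm from its place (distance of any of kitchen_timer, jam_jar from where it was at the start of the episode above 0.015 m).
It also fails if it takes over 120 s, if anything falls off the work surface, if the arm or the gripper's body presses on something with over 40 N, if the wrist force passes 120 N, or if a joint passes its speed limit or range.

## Working session

There is one attempt and no reset: what is moved stays moved. The work goes in short steps, Python scripts to look and compute and a tool call to move; the robot and the scene stay as the last step left them, time stands still between calls to the robot, and variables do not carry over. Pictures are saved under pics/ and viewed, at most 14 in all, crops included, and the job is handed in when it is done.

Besides the shell and the picture viewer there is one more tool, called in YAML: its name, and indented under it one key for each argument. move_arm: Moves the arm, as the interface text tells. Its arguments: {"type":"object","properties":{"moves":{"type":"array"}},"required":["moves"]}

```bash
mkdir -p pics; python3 - <<'E'
from station import ctrl
import cv2,pickle
s=ctrl.get_state();print({k:s[k] for k in('t','position','tcp_rot','gripper_width','ft_force')})
for n in('top','side'):
    f=ctrl.grab_frame(n);pickle.dump(f,open(n+'.pkl','wb'))
    cv2.imwrite(f'pics/{n}0.png',f['image'][...,::-1]);print(n,f['R'],f['t'],f['camera_matrix'])
E
```

```text
{'t': 0.0, 'position': array([ 0.2260895 , -0.60866045,  0.23026479]), 'tcp_rot': array([ 9.84211902e-01,  1.76991463e-01, -1.63350781e-04, -9.62530435e-04]), 'gripper_width': 1.0000152386642593, 'ft_force': array([ 0.12077854, -0.36384337, -0.02646499])}
top [[-0.18857753 -0.98201989 -0.00868585]
 [-0.93654226  0.18249179 -0.29930811]
 [ 0.29551161 -0.04830812 -0.95411698]] [0.06317253 0.40935764 1.49417682] [[501.90291526   0.         318.28610384]
 [  0.         501.90291526 191.24706861]
 [  0.           0.           1.        ]]
side [[-0.91249644 -0.40871524  0.0173809 ]
 [-0.24438993  0.51056711 -0.82437539]
 [ 0.32806067 -0.75648733 -0.56577656]] [0.39483739 0.16142293 1.17089326] [[452.79310944   0.         320.10655069]
 [  0.         452.79310944 198.8424805 ]
 [  0.           0.           1.        ]]
```

View pics/top0.png

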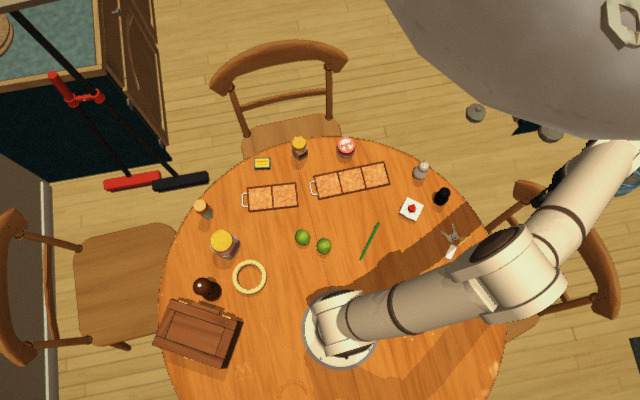

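View pics/side0.png

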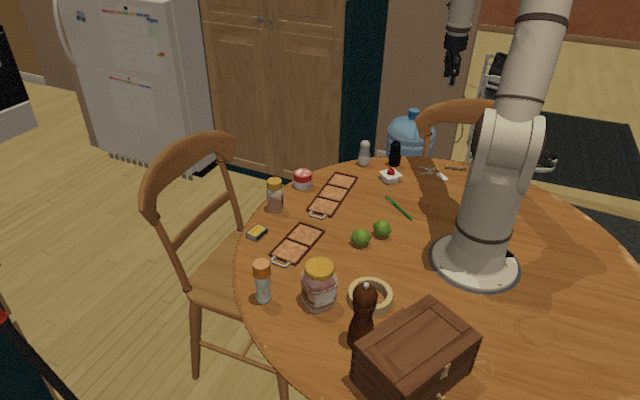

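The top view shows these objects:
- **Matchbox:** (262,163), yellow.
- **Yellow-lidded jars:** spice jar at (299,147), and the larger jam jar at (224,243).
- **Red or white items:** balm pot at (346,147), and the timer at (411,209), which is white and square with a red dial.
- **Shakers:** the grey-topped salt shaker at (421,170), its black look-alike at (442,196), and a brown mill at (206,289).
- **Pill bottle:** (201,207), with an orange cap.
- **Trays:** long at (350,180), short at (271,197), with handles on the left.

Next I'll check these choices in a close crop and measure them.

```bash
cat > h.py <<'E'
import numpy as np,cv2,pickle
def load(n): return pickle.load(open(n+'.pkl','rb'))
def cloud(f):
    z=f['range_z'];v,u=np.indices(z.shape);K=f['camera_matrix']
    c=np.stack([(u-K[0,2])/K[0,0]*z,(v-K[1,2])/K[1,1]*z,z],-1)
    P=(c-f['t'])@f['R']; P[z<=0]=np.nan; return P
def ray(f,uv,h):
    K=f['camera_matrix'];d=f['R'].T@np.array([(uv[0]-K[0,2])/K[0,0],(uv[1]-K[1,2])/K[1,1],1]);o=-f['R'].T@f['t']
    return (o+d*(h-o[2])/d[2])[:2]
E
python3 - <<'E'
from h import *
items={'match':((262,163),(257,233),.015),'spice':((299,147),(275,185),.1),'balm':((346,147),(303,175),.05),'salt':((421,170),(365,145),.09),'pill':((201,207),(262,265),.113),'timer':((411,209),(391,175),.044),'jam':((224,243),(319,268),.11),'black':((442,196),(395,148),.09),'mill':((206,289),(364,295),.1)}
F={n:load(n) for n in('top','side')};C={n:cloud(F[n]) for n in F}
for k,(a,b,h) in items.items():
    g=ray(F['top'],a,h); print(k,'ray top',g.round(3),'side',ray(F['side'],b,h).round(3))
    for n in F:
        P=C[n].reshape(-1,3);m=(np.hypot(*(P[:,:2]-g).T)<.05)&(P[:,2]>.008);Q=P[m]
        if len(Q)<5: continue
        zt=np.percentile(Q[:,2],97);T=Q[Q[:,2]>zt-.008]
        r=cv2.minAreaRect((T[:,:2]*1000).astype(np.float32))
        print('   ',n,len(Q),'ztop',zt.round(3),'med',np.median(T[:,:2],0).round(3),'rect',np.round(r[0],0),np.round(r[1],0),round(r[2]))
# trays: cork mask
for n,seeds in (('top',[(350,180),(271,197)]),('side',[(333,197),(299,244)])):
    im=F[n]['image'];hsv=cv2.cvtColor(im,cv2.COLOR_RGB2HSV)
    for s in seeds: print(n,s,hsv[s[1]-2:s[1]+3:2,s[0]-10:s[0]+11:4].tolist())
im=F['top']['image'][125:265,180:460];cv2.imwrite('pics/crop.png',cv2.resize(im,(800,400),interpolation=cv2.INTER_CUBIC)[...,::-1])
E
```

```text
match ray top [0.559 0.144] side [0.552 0.153]
    top 183 ztop 0.023 med [0.557 0.146] rect [559. 145.] [50. 37.] 82
    side 212 ztop 0.02 med [0.556 0.146] rect [558. 144.] [55. 41.] 83
spice ray top [0.556 0.018] side [0.557 0.036]
    top 321 ztop 0.106 med [0.572 0.015] rect [572.  16.] [41. 42.] 80
    side 531 ztop 0.103 med [0.57 0.02] rect [571.  18.] [39. 44.] 65
balm ray top [ 0.547 -0.132] side [ 0.546 -0.12 ]
    top 324 ztop 0.057 med [ 0.554 -0.134] rect [ 554. -133.] [52. 55.] 76
    side 346 ztop 0.054 med [ 0.552 -0.129] rect [ 554. -132.] [53. 58.] 70
salt ray top [ 0.412 -0.338] side [ 0.415 -0.321]
    top 220 ztop 0.092 med [ 0.426 -0.352] rect [ 427. -352.] [26. 28.] 19
    side 269 ztop 0.089 med [ 0.422 -0.345] rect [ 424. -348.] [27. 26.] 20
pill ray top [0.417 0.339] side [0.417 0.347]
    top 259 ztop 0.119 med [0.423 0.341] rect [423. 342.] [35. 36.] 5
    side 687 ztop 0.116 med [0.42  0.345] rect [421. 343.] [37. 38.] 13
timer ray top [ 0.308 -0.288] side [ 0.299 -0.25 ]
    top 362 ztop 0.042 med [ 0.312 -0.292] rect [ 312. -293.] [21. 19.] 61
    sid
[... 1179 characters left out ...]
8, 236], [15, 166, 232], [15, 166, 230], [15, 169, 169], [15, 166, 235], [16, 162, 236]]]
side (333, 197) [[[15, 130, 169], [15, 128, 185], [15, 128, 178], [14, 121, 179], [15, 132, 179], [14, 130, 169]], [[11, 165, 85], [14, 141, 155], [15, 125, 175], [14, 134, 170], [14, 126, 178], [11, 161, 98]], [[15, 126, 170], [11, 159, 56], [13, 154, 93], [14, 138, 153], [14, 131, 168], [14, 185, 76]]]
side (299, 244) [[[15, 123, 186], [14, 137, 151], [9, 200, 46], [12, 153, 123], [15, 133, 176], [15, 130, 177]], [[15, 130, 177], [15, 123, 185], [15, 123, 186], [11, 171, 70], [11, 162, 96], [14, 130, 172]], [[15, 123, 185], [15, 131, 177], [14, 130, 165], [15, 124, 187], [14, 139, 141], [9, 158, 87]]]
```

View pics/crop.png

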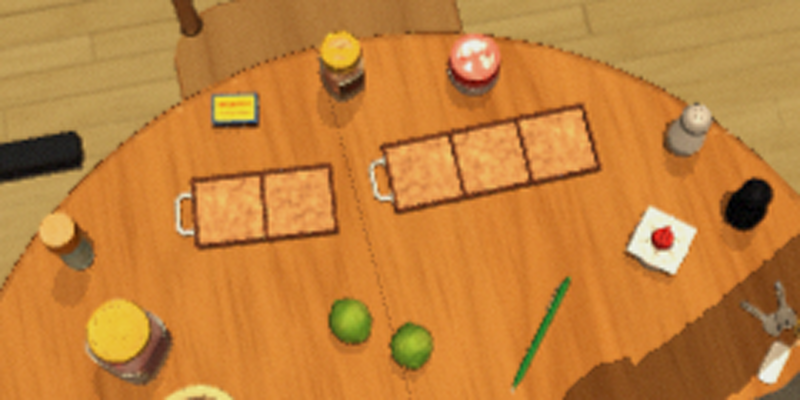

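The crop confirms the choices: the grey salt shaker at crop (690,130) is distinct from the black one at (748,205). The tray outer corners are visible too, so I'll refine the trays and yaws from dark-rim masks.

```bash
python3 - <<'E'
from h import *
for n,seeds in (('top',[(350,180),(271,197)]),('side',[(333,197),(299,244)])):
    f=load(n);hsv=cv2.cvtColor(f['image'],cv2.COLOR_RGB2HSV)
    d=((hsv[...,2]<(150 if n=='top' else 110))).astype(np.uint8)
    P=cloud(f)
    for s,(L,W) in zip(seeds,((238,82),(160,82))):
        c,l,st,ce=cv2.connectedComponentsWithStats(d,connectivity=8)
        best=None
        for i in range(1,c):
            x,y,w,h,a=st[i]
            if a>40 and x<=s[0]<=x+w and y<=s[1]<=y+h and w<110 and h<90:
                v,u=np.where(l==i);pts=np.array([ray(f,(a_,b_),.009) for a_,b_ in zip(u,v)])
                r=cv2.minAreaRect((pts*1000).astype(np.float32));print(n,s,a,np.round(r[0],1),np.round(r[1],1),round(r[2],1))
f=load('top')
for nm,cs in(('long',[(381,146),(583,104),(600,168),(396,212)]),('short',[(192,178),(331,164),(338,235),(196,248)])):
    w=np.array([ray(f,(180+(x+.5)/2.857-.5,125+(y+.5)/2.857-.5),.009) for x,y in cs])
    e=(w[0]+w[3]-w[1]-w[2]);print(nm,w.mean(0).round(4),'yaw',np.arctan2(-e[0],e[1]).round(3),np.linalg.norm(e)/2)
for nm,g,h in(('match',(.558,.145),.012),('spice',(.571,.017),.09),):
  for n in('top','side'):
    f=load(n);P=cloud(f).reshape(-1,3);m=(np.hypot(*(P[:,:2]-g).T)<.04)&(P[:,2]>h)
    r=cv2.minAreaRect((P[m][:,:2]*1000).astype(np.float32));print(nm,n,[np.round(q,1) for q in r],cv2.boxPoints(r).round(0).tolist())
# match by colour
f=load('top');hsv=cv2.cvtColor(f['image'],cv2.COLOR_RGB2HSV)
def col(nm,lo,hi,box,h):
  x0,y0,x1,y1=box;m=cv2.inRange(hsv[y0:y1,x0:x1],lo,hi);v,u=np.where(m>0)
  pts=np.array([ray(f,(a+x0,b+y0),h) for a,b in zip(u,v)]);r=cv2.minAreaRect((pts*1000).astype(np.float32));print(nm,len(u),[np.round(q,1) for q in r],pts.mean(0).round(4))
col('match',(20,120,140),(35,255,255),(250,152,276,173),.015)
col('spicelid',(20,140,120),(35,255,255),(285,130,315,165),.1)
E
```

```text
top (350, 180) 335 [ 448.2 -129.9] [ 85.  238.6] 1.4
top (271, 197) 134 [461.8 127.4] [162.1  57.4] 79.0
side (333, 197) 290 [ 445.4 -117.8] [ 85.  264.7] 1.5
side (299, 244) 300 [438.7 137.8] [170.   85.5] 86.2
long [ 0.4487 -0.1308] yaw 0.027 0.23635714801019453
short [0.4407 0.1302] yaw -0.092 0.15814675327835467
match top [array([558.5, 145.4]), array([49.6, 38.2]), np.float64(80.6)] [[536.0, 124.0], [573.0, 118.0], [581.0, 167.0], [544.0, 173.0]]
match side [array([558.1, 144. ]), array([55.4, 40.5]), np.float64(83.4)] [[535.0, 119.0], [575.0, 114.0], [581.0, 169.0], [541.0, 174.0]]
spice top [array([571.4,  15.9]), array([43. , 42.1]), np.float64(19.3)] [[544.0, 29.0], [558.0, -11.0], [599.0, 3.0], [585.0, 43.0]]
spice side [array([571.2,  18.3]), array([39.6, 43.9]), np.float64(64.9)] [[543.0, 10.0], [583.0, -9.0], [599.0, 27.0], [560.0, 45.0]]
match 109 [array([562.1, 145.1]), array([42.6, 28.3]), np.float64(80.8)] [0.5609 0.1446]
spicelid 119 [array([570.8,  15.1]), array([37.5, 44. ]), np.float64(80.0)] [0.5717 0.0162]
```

```bash
cat > plan.py <<'E'
import sys,numpy as np
from scipy.spatial.transform import Rotation as Ro
from station import ctrl
# args: x,y,z(mm),psi(deg, world heading of tool x) ...
s=ctrl.get_state();R=Ro.from_quat(s['tcp_rot']).as_matrix();p=s['position']
psi=np.degrees(np.arctan2(R[1,0],R[0,0]))
print('t',round(s['t'],1),'tcp',(p*1e3).round(1),'psi',psi.round(1),'tilt',np.degrees(np.arccos(-R[2,2])).round(2),'w',round(s['gripper_width'],3),'q',np.round(s['qpos'],2))
for a in sys.argv[1:]:
    w=np.array([float(v) for v in a.split(',')]);d=R.T@(w[:3]/1e3-p)
    print(a,'travel',(d/.2).round(3).tolist(),'yaw',round(-(((w[3]-psi+180)%360)-180)/180,3))
E
python3 plan.py 425,-350,200,20 425,-350,130,20
```

```text
t 0.1 tcp [ 226.1 -608.7  230.3] psi 20.4 tilt 0.1 w 0.996 q [ 1.48  0.5  -0.43  1.55  0.22  1.14 -0.21]
425,-350,200,20 travel [1.383, -0.866, 0.153] yaw 0.002
425,-350,130,20 travel [1.383, -0.865, 0.503] yaw 0.002
```

move_arm:
  moves:
    - {"travel":[0.2,-0.12,0.03],"yaw":0,"claw":-1}
    - {"travel":[0.45,-0.3,0.06],"yaw":0,"claw":-1}
    - {"travel":[0.7,-0.45,0.1],"yaw":0,"claw":-1}
    - {"travel":[0.9,-0.6,0.12],"yaw":0,"claw":-1}
    - {"travel":[0.95,-0.75,0.15],"yaw":0,"claw":-1}
    - {"travel":[0.95,-0.865,0.15],"yaw":0,"claw":-1}
    - {"travel":[0.95,-0.865,0.15],"yaw":0,"claw":-1}
    - {"travel":[0.95,-0.865,0.15],"yaw":0,"claw":-1}

```text
t: 0.9
position: [0.3441, -0.3812, 0.2014]
tcp_rot: [0.984, 0.177, -0.0, 0.0]
ft_force: [0.7, -0.3, 0.4]
gripper_width: 0.999
grip_force: 0.0
```

```bash
python3 plan.py 425,-350,200,20 425,-350,120,20 425,-350,25,20
```

```text
t 0.9 tcp [ 344.1 -381.2  201.4] psi 20.4 tilt 0.05 w 0.999 q [ 1.23  0.3  -0.53  1.92  0.18  0.97 -0.6 ]
425,-350,200,20 travel [0.433, -0.005, 0.007] yaw 0.002
425,-350,120,20 travel [0.434, -0.005, 0.407] yaw 0.002
425,-350,25,20 travel [0.434, -0.006, 0.882] yaw 0.002
```

move_arm:
  moves:
    - {"travel":[0.2,-0.005,0.0],"yaw":0,"claw":-1}
    - {"travel":[0.435,-0.005,0.1],"yaw":0,"claw":-1}
    - {"travel":[0.435,-0.005,0.3],"yaw":0,"claw":-1}
    - {"travel":[0.435,-0.005,0.5],"yaw":0,"claw":-1}
    - {"travel":[0.435,-0.005,0.65],"yaw":0,"claw":-1}
    - {"travel":[0.435,-0.005,0.78],"yaw":0,"claw":-1}
    - {"travel":[0.435,-0.005,0.88],"yaw":0,"claw":-1}
    - {"travel":[0.435,-0.005,0.88],"yaw":0,"claw":-1}
    - {"travel":[0.435,-0.005,0.88],"yaw":0,"claw":1}
    - {"travel":[0.435,-0.005,0.88],"yaw":0,"claw":1}

```text
t: 1.9
position: [0.4263, -0.351, 0.0264]
tcp_rot: [0.984, 0.177, 0.001, 0.001]
ft_force: [0.1, 0.6, 0.4]
gripper_width: 0.693
grip_force: 0.0
```

move_arm:
  moves:
    - {"travel":[0,0,0],"yaw":0,"claw":1}
    - {"travel":[0,0,0],"yaw":0,"claw":1}
    - {"travel":[0,0,0],"yaw":0,"claw":1}
    - {"travel":[0,0,0],"yaw":0,"claw":1}
    - {"travel":[0,0,-0.1],"yaw":0,"claw":1}
    - {"travel":[0,0,-0.25],"yaw":0,"claw":1}
    - {"travel":[0,0,-0.4],"yaw":0,"claw":1}
    - {"travel":[0,0,-0.5],"yaw":0,"claw":1}
    - {"travel":[0,0,-0.5],"yaw":0,"claw":1}

```text
t: 2.8
position: [0.4276, -0.3514, 0.1292]
tcp_rot: [0.984, 0.177, 0.002, 0.003]
ft_force: [0.3, -0.3, -0.6]
gripper_width: 0.453
grip_force: 60.7
```

```bash
python3 plan.py 448.5,-130.3,125,91.5 448.5,-130.3,28,91.5; python3 - <<'E'
from station import ctrl
import cv2
f=ctrl.grab_frame('side');cv2.imwrite('pics/s1.png',cv2.resize(f['image'][50:250,230:500],(800,592))[...,::-1])
E
```

```text
t 2.8 tcp [ 427.6 -351.4  129.2] psi 20.4 tilt 0.42 w 0.453 q [ 1.05  0.47 -0.52  1.89  0.3   0.86 -0.83]
448.5,-130.3,125,91.5 travel [0.483, -1.0, 0.016] yaw -0.395
448.5,-130.3,28,91.5 travel [0.481, -1.003, 0.501] yaw -0.395
```

View pics/s1.png

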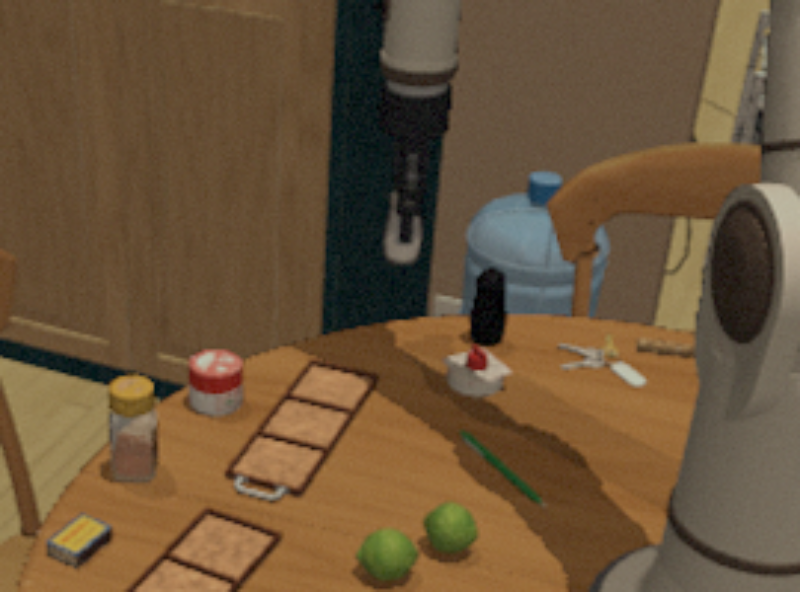

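The side crop shows the salt shaker held upright in the gripper at (403,230), with the black one still on the table at (490,305).

move_arm:
  moves:
    - {"travel":[0.1,-0.2,0],"yaw":-0.045,"claw":1}
    - {"travel":[0.2,-0.4,0],"yaw":-0.09,"claw":1}
    - {"travel":[0.3,-0.6,0],"yaw":-0.135,"claw":1}
    - {"travel":[0.4,-0.8,0],"yaw":-0.18,"claw":1}
    - {"travel":[0.48,-0.9,0],"yaw":-0.225,"claw":1}
    - {"travel":[0.48,-1.0,0],"yaw":-0.27,"claw":1}
    - {"travel":[0.48,-1.0,0],"yaw":-0.315,"claw":1}
    - {"travel":[0.48,-1.0,0],"yaw":-0.36,"claw":1}
    - {"travel":[0.48,-1.0,0],"yaw":-0.395,"claw":1}
    - {"travel":[0.48,-1.0,0],"yaw":-0.395,"claw":1}

```text
t: 3.85
position: [0.4449, -0.1285, 0.1243]
tcp_rot: [0.698, 0.717, -0.0, -0.001]
ft_force: [-0.8, -0.4, -1.1]
gripper_width: 0.457
grip_force: 60.7
```

```bash
python3 plan.py 448.5,-130.3,30,91.5
```

```text
t 3.9 tcp [ 444.9 -128.5  124.3] psi 91.5 tilt 0.11 w 0.457 q [ 0.97  0.43 -0.88  2.09  0.45  0.83 -0.16]
448.5,-130.3,30,91.5 travel [-0.01, 0.018, 0.472] yaw 0.0
```

move_arm:
  moves:
    - {"travel":[-0.01,0.018,0.15],"yaw":0,"claw":1}
    - {"travel":[-0.01,0.018,0.28],"yaw":0,"claw":1}
    - {"travel":[-0.01,0.018,0.38],"yaw":0,"claw":1}
    - {"travel":[-0.01,0.018,0.44],"yaw":0,"claw":1}
    - {"travel":[-0.01,0.018,0.47],"yaw":0,"claw":1}
    - {"travel":[-0.01,0.018,0.47],"yaw":0,"claw":1}
    - {"travel":[-0.01,0.018,0.47],"yaw":0,"claw":1}

```text
t: 4.55
position: [0.45, -0.1307, 0.0317]
tcp_rot: [0.698, 0.716, 0.0, 0.0]
ft_force: [-0.9, 0.5, -0.6]
gripper_width: 0.454
grip_force: 60.7
```

```bash
python3 plan.py
```

```text
t 4.5 tcp [ 450.  -130.7   31.7] psi 91.5 tilt 0.05 w 0.454 q [ 0.83  0.59 -0.73  2.12  0.65  0.66 -0.32]
```

move_arm:
  moves:
    - {"travel":[0,0,0.008],"yaw":0,"claw":1}
    - {"travel":[0,0,0.008],"yaw":0,"claw":1}
    - {"travel":[0,0,0.008],"yaw":0,"claw":-1}
    - {"travel":[0,0,0.008],"yaw":0,"claw":-1}
    - {"travel":[0,0,0.008],"yaw":0,"claw":-1}
    - {"travel":[0,0,0.008],"yaw":0,"claw":-1}
    - {"travel":[0,0,-0.15],"yaw":0,"claw":-1}
    - {"travel":[0,0,-0.35],"yaw":0,"claw":-1}
    - {"travel":[0,0,-0.6],"yaw":0,"claw":-1}
    - {"travel":[0,0,-0.6],"yaw":0,"claw":-1}

```text
t: 5.55
position: [0.4536, -0.1312, 0.1566]
tcp_rot: [0.698, 0.716, 0.002, 0.005]
ft_force: [0.7, 0.1, -0.3]
gripper_width: 1.004
grip_force: 0.0
```

```bash
python3 plan.py 571,17,160,80 571,17,48,80;python3 - <<'E'
from station import ctrl
import cv2
f=ctrl.grab_frame('side');cv2.imwrite('pics/s2.png',cv2.resize(f['image'][50:300,230:500],(640,592))[...,::-1])
E
```

```text
t 5.5 tcp [ 453.6 -131.2  156.6] psi 91.5 tilt 0.56 w 1.004 q [ 1.01  0.39 -0.93  2.05  0.4   0.88 -0.12]
571,17,160,80 travel [0.725, 0.606, -0.015] yaw 0.064
571,17,48,80 travel [0.728, 0.601, 0.545] yaw 0.064
```

View pics/s2.png

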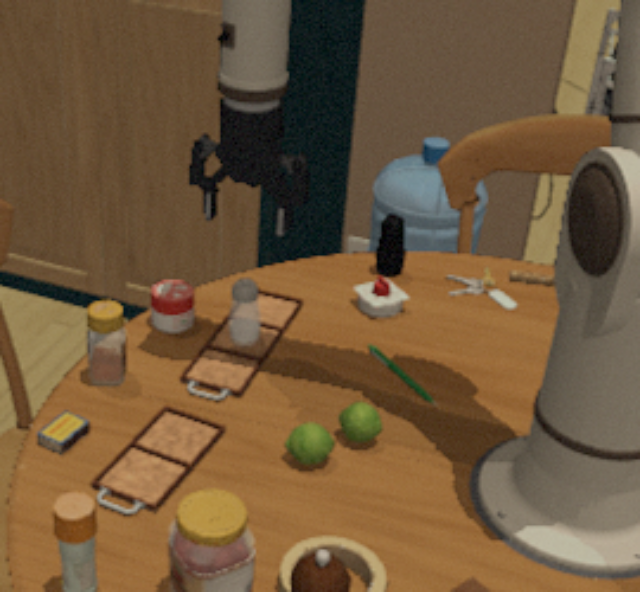

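The salt shaker stands upright in the middle bay at (245,315). The spice jar at (107,345) is next.

move_arm:
  moves:
    - {"travel":[0.18,0.15,0],"yaw":0.02,"claw":-1}
    - {"travel":[0.36,0.3,0],"yaw":0.064,"claw":-1}
    - {"travel":[0.54,0.45,0],"yaw":0.064,"claw":-1}
    - {"travel":[0.725,0.605,0],"yaw":0.064,"claw":-1}
    - {"travel":[0.725,0.605,0],"yaw":0.064,"claw":-1}
    - {"travel":[0.725,0.605,0],"yaw":0.064,"claw":-1}
    - {"travel":[0.725,0.605,0],"yaw":0.064,"claw":-1}
    - {"travel":[0.725,0.605,0],"yaw":0.064,"claw":-1}

```text
t: 6.4
position: [0.5656, 0.0154, 0.1506]
tcp_rot: [0.767, 0.642, -0.001, -0.0]
ft_force: [0.6, 1.0, 0.3]
gripper_width: 1.002
grip_force: 0.0
```

```bash
python3 plan.py 571,17,48,80
```

```text
t 6.4 tcp [565.6  15.4 150.6] psi 79.8 tilt 0.12 w 1.002 q [ 0.55  0.55 -0.82  1.83  0.48  0.98 -0.65]
571,17,48,80 travel [0.013, 0.026, 0.513] yaw -0.001
```

move_arm:
  moves:
    - {"travel":[0.013,0.026,0.0],"yaw":0,"claw":-1}
    - {"travel":[0.013,0.026,0.15],"yaw":0,"claw":-1}
    - {"travel":[0.013,0.026,0.3],"yaw":0,"claw":-1}
    - {"travel":[0.013,0.026,0.42],"yaw":0,"claw":-1}
    - {"travel":[0.013,0.026,0.51],"yaw":0,"claw":-1}
    - {"travel":[0.013,0.026,0.51],"yaw":0,"claw":-1}
    - {"travel":[0.013,0.026,0.51],"yaw":0,"claw":1}
    - {"travel":[0.013,0.026,0.51],"yaw":0,"claw":1}
    - {"travel":[0.013,0.026,0.51],"yaw":0,"claw":1}
    - {"travel":[0.013,0.026,0.51],"yaw":0,"claw":1}

```text
t: 7.4
position: [0.5735, 0.0192, 0.0513]
tcp_rot: [0.766, 0.643, 0.001, 0.001]
ft_force: [-1.7, -1.4, 5.5]
gripper_width: 0.558
grip_force: 61.4
```

move_arm:
  moves:
    - {"travel":[0,0,0],"yaw":0,"claw":1}
    - {"travel":[0,0,0],"yaw":0,"claw":1}
    - {"travel":[0,0,-0.1],"yaw":0,"claw":1}
    - {"travel":[0,0,-0.3],"yaw":0,"claw":1}
    - {"travel":[0,0,-0.5],"yaw":0,"claw":1}
    - {"travel":[0,0,-0.65],"yaw":0,"claw":1}
    - {"travel":[0,0,-0.65],"yaw":0,"claw":1}
    - {"travel":[0,0,-0.65],"yaw":0,"claw":1}

```text
t: 8.2
position: [0.5728, 0.0188, 0.1806]
tcp_rot: [0.766, 0.642, 0.001, 0.001]
ft_force: [-0.4, -0.2, -1.2]
gripper_width: 0.564
grip_force: 62.4
```

```bash
python3 plan.py 450.5,-208.3,178,91.5;python3 - <<'E'
from station import ctrl
import cv2
f=ctrl.grab_frame('side');cv2.imwrite('pics/s3.png',cv2.resize(f['image'][50:300,180:450],(640,592))[...,::-1])
E
```

```text
t 8.2 tcp [572.8  18.8 180.6] psi 80.0 tilt 0.16 w 0.564 q [ 0.56  0.52 -0.84  1.79  0.45  1.03 -0.63]
450.5,-208.3,178,91.5 travel [-1.225, -0.404, 0.012] yaw -0.064
```

View pics/s3.png

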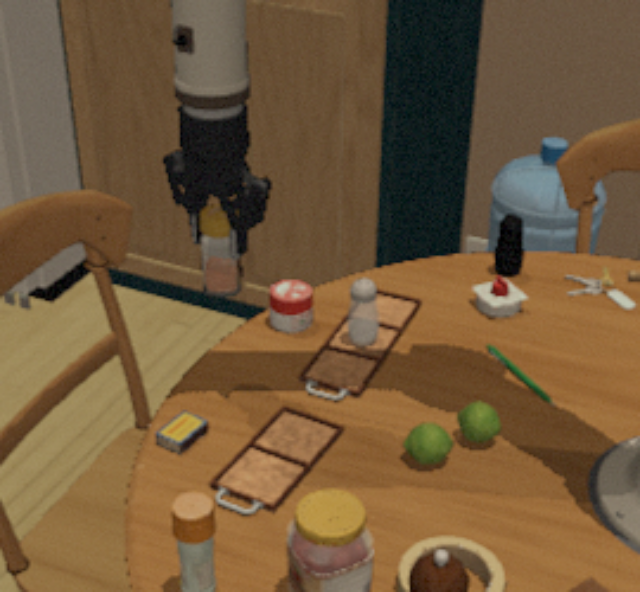

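The spice jar is held upright at (220,255).

move_arm:
  moves:
    - {"travel":[-0.22,-0.07,0],"yaw":0,"claw":1}
    - {"travel":[-0.44,-0.15,0],"yaw":0,"claw":1}
    - {"travel":[-0.66,-0.22,0],"yaw":-0.03,"claw":1}
    - {"travel":[-0.85,-0.3,0],"yaw":-0.064,"claw":1}
    - {"travel":[-1.0,-0.4,0],"yaw":-0.064,"claw":1}
    - {"travel":[-1.0,-0.4,0],"yaw":-0.064,"claw":1}
    - {"travel":[-1.0,-0.4,0],"yaw":-0.064,"claw":1}

```text
t: 8.95
position: [0.4572, -0.1647, 0.1783]
tcp_rot: [0.699, 0.715, -0.0, -0.001]
ft_force: [0.2, 1.1, -1.3]
gripper_width: 0.559
grip_force: 62.4
```

```bash
python3 plan.py 450.5,-208.3,140,91.5 450.5,-208.3,54.5,91.5
```

```text
t 8.9 tcp [ 457.2 -164.7  178.3] psi 91.3 tilt 0.12 w 0.559 q [ 1.07  0.38 -0.93  1.99  0.38  0.95 -0.03]
450.5,-208.3,140,91.5 travel [-0.217, -0.038, 0.191] yaw -0.001
450.5,-208.3,54.5,91.5 travel [-0.218, -0.037, 0.619] yaw -0.001
```

move_arm:
  moves:
    - {"travel":[-0.12,-0.02,0],"yaw":0,"claw":1}
    - {"travel":[-0.218,-0.037,0],"yaw":0,"claw":1}
    - {"travel":[-0.218,-0.037,0.1],"yaw":0,"claw":1}
    - {"travel":[-0.218,-0.037,0.25],"yaw":0,"claw":1}
    - {"travel":[-0.218,-0.037,0.4],"yaw":0,"claw":1}
    - {"travel":[-0.218,-0.037,0.52],"yaw":0,"claw":1}
    - {"travel":[-0.218,-0.037,0.59],"yaw":0,"claw":1}
    - {"travel":[-0.218,-0.037,0.615],"yaw":0,"claw":1}
    - {"travel":[-0.218,-0.037,0.615],"yaw":0,"claw":1}
    - {"travel":[-0.218,-0.037,0.615],"yaw":0,"claw":1}

```text
t: 9.95
position: [0.4534, -0.2075, 0.0572]
tcp_rot: [0.698, 0.716, 0.0, 0.001]
ft_force: [0.2, -0.3, -1.5]
gripper_width: 0.557
grip_force: 62.4
```

Lower about 2.5 mm more, then release and lift.

move_arm:
  moves:
    - {"travel":[0,0,0.012],"yaw":0,"claw":1}
    - {"travel":[0,0,0.012],"yaw":0,"claw":1}
    - {"travel":[0,0,0.012],"yaw":0,"claw":-1}
    - {"travel":[0,0,0.012],"yaw":0,"claw":-1}
    - {"travel":[0,0,0.012],"yaw":0,"claw":-1}
    - {"travel":[0,0,0.012],"yaw":0,"claw":-1}
    - {"travel":[0,0,-0.15],"yaw":0,"claw":-1}
    - {"travel":[0,0,-0.35],"yaw":0,"claw":-1}
    - {"travel":[0,0,-0.5],"yaw":0,"claw":-1}
    - {"travel":[0,0,-0.5],"yaw":0,"claw":-1}

```text
t: 10.95
position: [0.4553, -0.2086, 0.1602]
tcp_rot: [0.698, 0.716, 0.001, 0.004]
ft_force: [0.2, -0.9, 0.6]
gripper_width: 1.004
grip_force: 0.0
```

```bash
python3 plan.py 554,-132,160,91.5 554,-132,8,91.5;python3 - <<'E'
from station import ctrl
import cv2
f=ctrl.grab_frame('side');cv2.imwrite('pics/s4.png',cv2.resize(f['image'][50:300,180:450],(640,592))[...,::-1])
E
```

```text
t 10.9 tcp [ 455.3 -208.6  160.2] psi 91.5 tilt 0.42 w 1.004 q [ 1.11  0.43 -0.9   1.98  0.42  0.92  0.02]
554,-132,160,91.5 travel [0.37, 0.503, 0.003] yaw -0.0
554,-132,8,91.5 travel [0.373, 0.499, 0.762] yaw -0.0
```

View pics/s4.png

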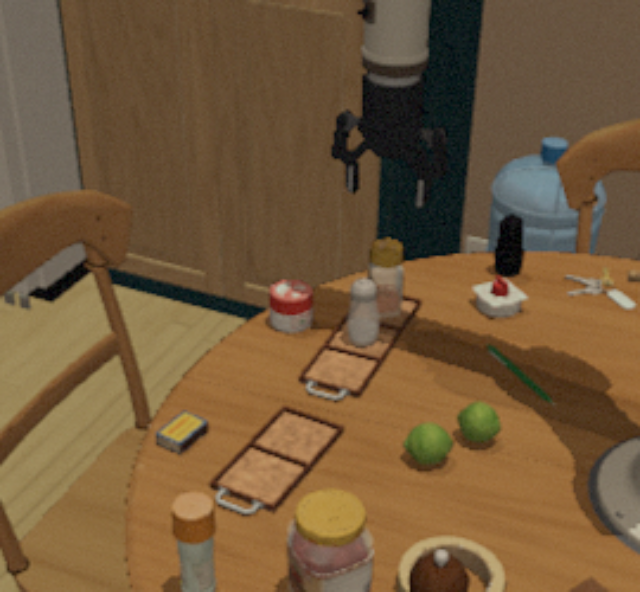

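The spice jar stands in the far bay at (387,285), behind the salt shaker. The balm pot at (291,305) is next.

move_arm:
  moves:
    - {"travel":[0.12,0.17,0],"yaw":0,"claw":-1}
    - {"travel":[0.25,0.34,0],"yaw":0,"claw":-1}
    - {"travel":[0.37,0.5,0],"yaw":0,"claw":-1}
    - {"travel":[0.37,0.5,0],"yaw":0,"claw":-1}
    - {"travel":[0.37,0.5,0.1],"yaw":0,"claw":-1}
    - {"travel":[0.37,0.5,0.2],"yaw":0,"claw":-1}
    - {"travel":[0.37,0.5,0.2],"yaw":0,"claw":-1}
    - {"travel":[0.37,0.5,0.2],"yaw":0,"claw":-1}

```text
t: 11.8
position: [0.5493, -0.1311, 0.1154]
tcp_rot: [0.698, 0.716, -0.001, -0.001]
ft_force: [-1.3, 0.1, 0.4]
gripper_width: 1.001
grip_force: 0.0
```

```bash
python3 plan.py 554,-132,8,91.5
```

```text
t 11.8 tcp [ 549.3 -131.1  115.4] psi 91.5 tilt 0.14 w 1.001 q [ 0.81  0.6  -0.81  1.85  0.54  0.93 -0.23]
554,-132,8,91.5 travel [-0.005, 0.025, 0.537] yaw -0.0
```

move_arm:
  moves:
    - {"travel":[-0.005,0.023,0.0],"yaw":0,"claw":-1}
    - {"travel":[-0.005,0.023,0.15],"yaw":0,"claw":-1}
    - {"travel":[-0.005,0.023,0.3],"yaw":0,"claw":-1}
    - {"travel":[-0.005,0.023,0.42],"yaw":0,"claw":-1}
    - {"travel":[-0.005,0.023,0.53],"yaw":0,"claw":-1}
    - {"travel":[-0.005,0.023,0.53],"yaw":0,"claw":-1}
    - {"travel":[-0.005,0.023,0.53],"yaw":0,"claw":1}
    - {"travel":[-0.005,0.023,0.53],"yaw":0,"claw":1}
    - {"travel":[-0.005,0.023,0.53],"yaw":0,"claw":1}
    - {"travel":[-0.005,0.023,0.53],"yaw":0,"claw":1}

```text
t: 12.8
position: [0.5568, -0.1323, 0.0124]
tcp_rot: [0.698, 0.716, 0.001, 0.002]
ft_force: [-0.7, -0.1, 7.2]
gripper_width: 0.662
grip_force: 64.1
```

move_arm:
  moves:
    - {"travel":[0,0,0],"yaw":0,"claw":1}
    - {"travel":[0,0,0],"yaw":0,"claw":1}
    - {"travel":[0,0,-0.1],"yaw":0,"claw":1}
    - {"travel":[0,0,-0.3],"yaw":0,"claw":1}
    - {"travel":[0,0,-0.5],"yaw":0,"claw":1}
    - {"travel":[0,0,-0.6],"yaw":0,"claw":1}
    - {"travel":[0,0,-0.6],"yaw":0,"claw":1}
    - {"travel":[0,0,-0.6],"yaw":0,"claw":1}

```text
t: 13.6
position: [0.5549, -0.1326, 0.1307]
tcp_rot: [0.698, 0.716, -0.0, 0.001]
ft_force: [-0.1, -0.5, -0.7]
gripper_width: 0.666
grip_force: 64.1
```

```bash
python3 plan.py 443,170,128,85.5
```

```text
t 13.6 tcp [ 554.9 -132.6  130.7] psi 91.5 tilt 0.08 w 0.666 q [ 0.81  0.59 -0.83  1.83  0.53  0.95 -0.22]
443,170,128,85.5 travel [1.527, -0.521, 0.011] yaw 0.033
```

move_arm:
  moves:
    - {"travel":[0.2,-0.07,0],"yaw":0,"claw":1}
    - {"travel":[0.4,-0.14,0],"yaw":0,"claw":1}
    - {"travel":[0.6,-0.2,0],"yaw":0.033,"claw":1}
    - {"travel":[0.8,-0.3,0],"yaw":0.033,"claw":1}
    - {"travel":[1.0,-0.4,0],"yaw":0.033,"claw":1}
    - {"travel":[1.0,-0.52,0],"yaw":0.033,"claw":1}
    - {"travel":[1.0,-0.52,0],"yaw":0.033,"claw":1}
    - {"travel":[1.0,-0.52,0],"yaw":0.033,"claw":1}

```text
t: 14.4
position: [0.445, 0.0647, 0.1295]
tcp_rot: [0.734, 0.679, -0.001, -0.0]
ft_force: [0.6, -0.0, -1.2]
gripper_width: 0.659
grip_force: 64.2
```

```bash
python3 plan.py 443,170,128,85.5 443,170,15,85.5
```

```text
t 14.4 tcp [445.   64.7 129.5] psi 85.6 tilt 0.1 w 0.659 q [ 0.57  0.4  -0.91  2.11  0.43  0.82 -0.68]
443,170,128,85.5 travel [0.524, -0.05, 0.007] yaw 0.0
443,170,15,85.5 travel [0.525, -0.05, 0.572] yaw 0.0
```

move_arm:
  moves:
    - {"travel":[0.2,-0.02,0],"yaw":0,"claw":1}
    - {"travel":[0.4,-0.04,0],"yaw":0,"claw":1}
    - {"travel":[0.525,-0.05,0],"yaw":0,"claw":1}
    - {"travel":[0.525,-0.05,0.12],"yaw":0,"claw":1}
    - {"travel":[0.525,-0.05,0.27],"yaw":0,"claw":1}
    - {"travel":[0.525,-0.05,0.4],"yaw":0,"claw":1}
    - {"travel":[0.525,-0.05,0.5],"yaw":0,"claw":1}
    - {"travel":[0.525,-0.05,0.56],"yaw":0,"claw":1}
    - {"travel":[0.525,-0.05,0.56],"yaw":0,"claw":1}
    - {"travel":[0.525,-0.05,0.56],"yaw":0,"claw":1}

```text
t: 15.4
position: [0.4446, 0.1707, 0.0183]
tcp_rot: [0.734, 0.679, 0.0, -0.0]
ft_force: [0.5, 0.3, -1.1]
gripper_width: 0.665
grip_force: 65.4
```

move_arm:
  moves:
    - {"travel":[0,0,0.013],"yaw":0,"claw":1}
    - {"travel":[0,0,0.013],"yaw":0,"claw":1}
    - {"travel":[0,0,0.013],"yaw":0,"claw":-1}
    - {"travel":[0,0,0.013],"yaw":0,"claw":-1}
    - {"travel":[0,0,0.013],"yaw":0,"claw":-1}
    - {"travel":[0,0,0.013],"yaw":0,"claw":-1}
    - {"travel":[0,0,-0.15],"yaw":0,"claw":-1}
    - {"travel":[0,0,-0.35],"yaw":0,"claw":-1}
    - {"travel":[0,0,-0.55],"yaw":0,"claw":-1}
    - {"travel":[0,0,-0.75],"yaw":0,"claw":-1}

```text
t: 16.4
position: [0.4435, 0.1707, 0.1697]
tcp_rot: [0.734, 0.679, -0.0, -0.0]
ft_force: [1.1, -0.4, 0.4]
gripper_width: 0.998
grip_force: 0.0
```

```bash
python3 plan.py 422,343,178,135 422,343,75,135;python3 - <<'E'
from station import ctrl
import cv2
f=ctrl.grab_frame('side');cv2.imwrite('pics/s5.png',cv2.resize(f['image'][50:320,180:450],(592,592))[...,::-1])
E
```

```text
t 16.4 tcp [443.5 170.7 169.7] psi 85.6 tilt 0.04 w 0.998 q [ 0.38  0.39 -0.96  2.02  0.39  0.93 -0.86]
422,343,178,135 travel [0.85, -0.174, -0.042] yaw -0.275
422,343,75,135 travel [0.85, -0.173, 0.473] yaw -0.275
```

View pics/s5.png

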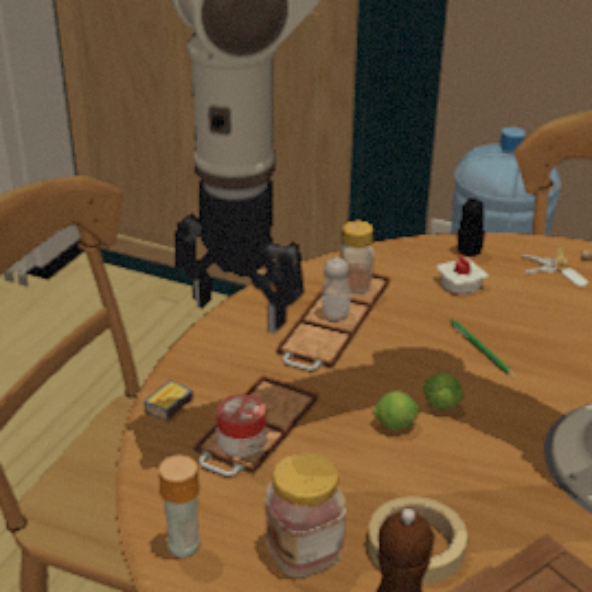

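The balm pot stands in the handle bay at (242,425). The pill bottle at (181,505) is next.

move_arm:
  moves:
    - {"travel":[0.2,-0.04,-0.04],"yaw":-0.045,"claw":-1}
    - {"travel":[0.4,-0.08,-0.04],"yaw":-0.09,"claw":-1}
    - {"travel":[0.6,-0.13,-0.04],"yaw":-0.135,"claw":-1}
    - {"travel":[0.85,-0.174,-0.04],"yaw":-0.18,"claw":-1}
    - {"travel":[0.85,-0.174,-0.04],"yaw":-0.225,"claw":-1}
    - {"travel":[0.85,-0.174,-0.04],"yaw":-0.275,"claw":-1}
    - {"travel":[0.85,-0.174,-0.04],"yaw":-0.275,"claw":-1}
    - {"travel":[0.85,-0.174,-0.04],"yaw":-0.275,"claw":-1}
    - {"travel":[0.85,-0.174,-0.04],"yaw":-0.275,"claw":-1}

```text
t: 17.35
position: [0.4228, 0.3423, 0.1763]
tcp_rot: [0.384, 0.923, -0.0, 0.0]
ft_force: [0.3, 0.4, -0.1]
gripper_width: 1.0
grip_force: 0.0
```

```bash
python3 plan.py 422,343,75,135
```

```text
t 17.4 tcp [422.8 342.3 176.3] psi 134.8 tilt 0.02 w 1.0 q [ 0.1   0.6  -1.11  1.86  0.61  1.08 -0.46]
422,343,75,135 travel [0.006, -0.0, 0.506] yaw -0.001
```

move_arm:
  moves:
    - {"travel":[0,0,0.12],"yaw":0,"claw":-1}
    - {"travel":[0,0,0.26],"yaw":0,"claw":-1}
    - {"travel":[0,0,0.4],"yaw":0,"claw":-1}
    - {"travel":[0,0,0.5],"yaw":0,"claw":-1}
    - {"travel":[0,0,0.5],"yaw":0,"claw":-1}
    - {"travel":[0,0,0.5],"yaw":0,"claw":1}
    - {"travel":[0,0,0.5],"yaw":0,"claw":1}
    - {"travel":[0,0,0.5],"yaw":0,"claw":1}
    - {"travel":[0,0,0.5],"yaw":0,"claw":1}
    - {"travel":[0,0,0.5],"yaw":0,"claw":1}

```text
t: 18.35
position: [0.4234, 0.3436, 0.0778]
tcp_rot: [0.383, 0.924, 0.001, 0.001]
ft_force: [0.1, -0.7, 6.7]
gripper_width: 0.456
grip_force: 59.9
```

move_arm:
  moves:
    - {"travel":[0,0,0],"yaw":0,"claw":1}
    - {"travel":[0,0,0],"yaw":0,"claw":1}
    - {"travel":[0,0,-0.1],"yaw":0,"claw":1}
    - {"travel":[0,0,-0.25],"yaw":0,"claw":1}
    - {"travel":[0,0,-0.4],"yaw":0,"claw":1}
    - {"travel":[0,0,-0.5],"yaw":0,"claw":1}
    - {"travel":[0,0,-0.5],"yaw":0,"claw":1}
    - {"travel":[0,0,-0.5],"yaw":0,"claw":1}

```text
t: 19.15
position: [0.4229, 0.3426, 0.1765]
tcp_rot: [0.383, 0.924, 0.0, 0.001]
ft_force: [0.4, -1.4, -2.0]
gripper_width: 0.452
grip_force: 60.3
```

```bash
python3 plan.py 437,92,178,85.5;python3 - <<'E'
from station import ctrl
import cv2
f=ctrl.grab_frame('side');cv2.imwrite('pics/s6.png',cv2.resize(f['image'][80:320,180:420],(592,592))[...,::-1])
E
```

```text
t 19.1 tcp [422.9 342.6 176.5] psi 135.0 tilt 0.07 w 0.452 q [ 0.1   0.6  -1.11  1.86  0.61  1.08 -0.46]
437,92,178,85.5 travel [-0.936, -0.836, -0.007] yaw 0.275
```

View pics/s6.png

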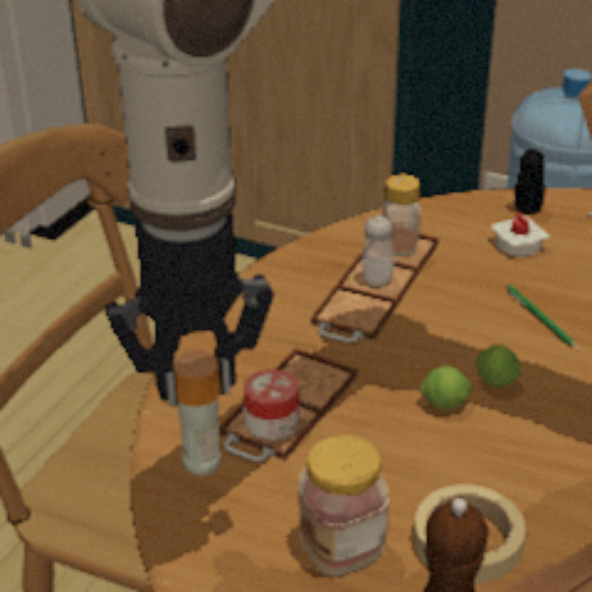

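The pill bottle is held upright at (198,410).

move_arm:
  moves:
    - {"travel":[-0.17,-0.15,0],"yaw":0.045,"claw":1}
    - {"travel":[-0.34,-0.3,0],"yaw":0.09,"claw":1}
    - {"travel":[-0.5,-0.45,0],"yaw":0.135,"claw":1}
    - {"travel":[-0.66,-0.6,0],"yaw":0.18,"claw":1}
    - {"travel":[-0.8,-0.72,0],"yaw":0.225,"claw":1}
    - {"travel":[-0.936,-0.836,0],"yaw":0.275,"claw":1}
    - {"travel":[-0.936,-0.836,0],"yaw":0.275,"claw":1}
    - {"travel":[-0.936,-0.836,0],"yaw":0.275,"claw":1}
    - {"travel":[-0.936,-0.836,0],"yaw":0.275,"claw":1}

```text
t: 20.1
position: [0.4364, 0.0934, 0.176]
tcp_rot: [0.733, 0.68, 0.0, -0.001]
ft_force: [-0.5, -0.2, -0.7]
gripper_width: 0.454
grip_force: 60.4
```

```bash
python3 plan.py 437,92,82,85.5
```

```text
t 20.1 tcp [436.4  93.4 176. ] psi 85.7 tilt 0.06 w 0.454 q [ 0.62  0.33 -1.02  2.08  0.35  0.92 -0.68]
437,92,82,85.5 travel [-0.007, 0.004, 0.47] yaw 0.001
```

move_arm:
  moves:
    - {"travel":[-0.007,0,0.12],"yaw":0,"claw":1}
    - {"travel":[-0.007,0,0.25],"yaw":0,"claw":1}
    - {"travel":[-0.007,0,0.37],"yaw":0,"claw":1}
    - {"travel":[-0.007,0,0.44],"yaw":0,"claw":1}
    - {"travel":[-0.007,0,0.465],"yaw":0,"claw":1}
    - {"travel":[-0.007,0,0.465],"yaw":0,"claw":1}
    - {"travel":[-0.007,0,0.465],"yaw":0,"claw":1}

```text
t: 20.8
position: [0.4371, 0.0919, 0.0838]
tcp_rot: [0.733, 0.68, 0.0, -0.0]
ft_force: [-1.0, -0.3, -0.2]
gripper_width: 0.457
grip_force: 60.4
```

move_arm:
  moves:
    - {"travel":[0,0,0.013],"yaw":0,"claw":1}
    - {"travel":[0,0,0.013],"yaw":0,"claw":1}
    - {"travel":[0,0,0.013],"yaw":0,"claw":-1}
    - {"travel":[0,0,0.013],"yaw":0,"claw":-1}
    - {"travel":[0,0,0.013],"yaw":0,"claw":-1}
    - {"travel":[0,0,0.013],"yaw":0,"claw":-1}
    - {"travel":[0,0,-0.1],"yaw":0,"claw":-1}
    - {"travel":[0,0,-0.3],"yaw":0,"claw":-1}
    - {"travel":[0,0,-0.45],"yaw":0,"claw":-1}
    - {"travel":[0,0,-0.45],"yaw":0,"claw":-1}

```text
t: 21.8
position: [0.4394, 0.0918, 0.1767]
tcp_rot: [0.734, 0.679, 0.002, 0.002]
ft_force: [1.1, 0.1, 0.1]
gripper_width: 1.002
grip_force: 0.0
```

```bash
python3 plan.py 559,145,150,80.8; python3 - <<'E'
from station import ctrl
import cv2
f=ctrl.grab_frame('side');cv2.imwrite('pics/s7.png',cv2.resize(f['image'][80:320,180:420],(592,592))[...,::-1])
E
```

```text
t 21.8 tcp [439.4  91.8 176.7] psi 85.5 tilt 0.38 w 1.002 q [ 0.63  0.33 -1.03  2.08  0.36  0.91 -0.68]
559,145,150,80.8 travel [0.312, 0.574, 0.138] yaw 0.026
```

View pics/s7.png

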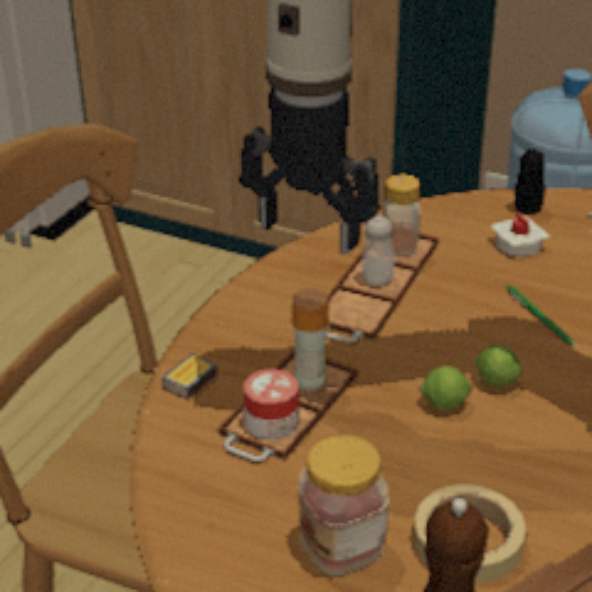

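The pill bottle stands in its bay at (310,345). Last is the matchbox at (190,375).

move_arm:
  moves:
    - {"travel":[0.1,0.18,0],"yaw":0.026,"claw":-1}
    - {"travel":[0.2,0.38,0],"yaw":0.026,"claw":-1}
    - {"travel":[0.312,0.574,0.1],"yaw":0.026,"claw":-1}
    - {"travel":[0.312,0.574,0.25],"yaw":0.026,"claw":-1}
    - {"travel":[0.312,0.574,0.4],"yaw":0.026,"claw":-1}
    - {"travel":[0.312,0.574,0.5],"yaw":0.026,"claw":-0.5}
    - {"travel":[0.312,0.574,0.5],"yaw":0.026,"claw":-0.5}
    - {"travel":[0.312,0.574,0.5],"yaw":0.026,"claw":-0.5}
    - {"travel":[0.312,0.574,0.5],"yaw":0.026,"claw":-0.5}

```text
t: 22.75
position: [0.5567, 0.1446, 0.0742]
tcp_rot: [0.761, 0.649, 0.001, 0.0]
ft_force: [-0.4, -0.1, 0.2]
gripper_width: 0.746
grip_force: 0.0
```

```bash
python3 plan.py 559,145,0,80.8
```

```text
t 22.8 tcp [556.7 144.6  74.2] psi 80.9 tilt 0.08 w 0.746 q [ 0.29  0.68 -0.79  1.85  0.62  0.88 -0.96]
559,145,0,80.8 travel [0.004, 0.011, 0.371] yaw 0.0
```

move_arm:
  moves:
    - {"travel":[0.004,0.01,0.12],"yaw":0,"claw":-0.5}
    - {"travel":[0.004,0.01,0.24],"yaw":0,"claw":-0.5}
    - {"travel":[0.004,0.01,0.33],"yaw":0,"claw":-0.5}
    - {"travel":[0.004,0.01,0.37],"yaw":0,"claw":-0.5}
    - {"travel":[0.004,0.01,0.38],"yaw":0,"claw":-0.5}
    - {"travel":[0.004,0.01,0.38],"yaw":0,"claw":-0.5}
    - {"travel":[0.004,0.01,0.38],"yaw":0,"claw":1}
    - {"travel":[0.004,0.01,0.38],"yaw":0,"claw":1}
    - {"travel":[0.004,0.01,0.38],"yaw":0,"claw":1}
    - {"travel":[0.004,0.01,0.38],"yaw":0,"claw":1}

```text
t: 23.75
position: [0.5594, 0.1453, -0.0007]
tcp_rot: [0.761, 0.649, 0.001, 0.001]
ft_force: [-1.0, -0.2, 9.1]
gripper_width: 0.42
grip_force: 64.3
```

move_arm:
  moves:
    - {"travel":[0,0,0],"yaw":0,"claw":1}
    - {"travel":[0,0,0],"yaw":0,"claw":1}
    - {"travel":[0,0,-0.1],"yaw":0,"claw":1}
    - {"travel":[0,0,-0.3],"yaw":0,"claw":1}
    - {"travel":[0,0,-0.5],"yaw":0,"claw":1}
    - {"travel":[0,0,-0.75],"yaw":0,"claw":1}
    - {"travel":[0,0,-0.75],"yaw":0,"claw":1}
    - {"travel":[0,0,-0.75],"yaw":0,"claw":1}

```text
t: 24.55
position: [0.5594, 0.1447, 0.1493]
tcp_rot: [0.761, 0.648, 0.002, 0.001]
ft_force: [-0.3, -0.3, -1.3]
gripper_width: 0.417
grip_force: 60.2
```

```bash
python3 plan.py 446.5,-52.3,150,91.5; python3 - <<'E'
from station import ctrl
import cv2
f=ctrl.grab_frame('side');cv2.imwrite('pics/s8.png',cv2.resize(f['image'][80:320,150:390],(592,592))[...,::-1])
E
```

```text
t 24.6 tcp [559.4 144.7 149.3] psi 80.8 tilt 0.24 w 0.417 q [ 0.35  0.59 -0.87  1.8   0.53  1.   -0.89]
446.5,-52.3,150,91.5 travel [-1.062, -0.401, -0.006] yaw -0.059
```

View pics/s8.png

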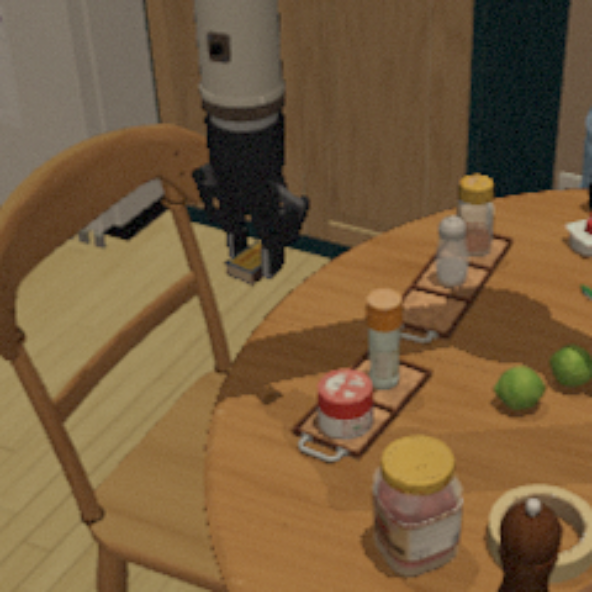

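The matchbox is held flat at (248,262).

move_arm:
  moves:
    - {"travel":[-0.2,-0.07,0],"yaw":-0.03,"claw":1}
    - {"travel":[-0.4,-0.14,0],"yaw":-0.059,"claw":1}
    - {"travel":[-0.6,-0.22,0],"yaw":-0.059,"claw":1}
    - {"travel":[-0.8,-0.3,0],"yaw":-0.059,"claw":1}
    - {"travel":[-1.0,-0.4,0],"yaw":-0.059,"claw":1}
    - {"travel":[-1.0,-0.4,0],"yaw":-0.059,"claw":1}
    - {"travel":[-1.0,-0.4,0.15],"yaw":-0.059,"claw":1}
    - {"travel":[-1.0,-0.4,0.3],"yaw":-0.059,"claw":1}
    - {"travel":[-1.0,-0.4,0.3],"yaw":-0.059,"claw":1}
    - {"travel":[-1.0,-0.4,0.3],"yaw":-0.059,"claw":1}

```text
t: 25.6
position: [0.4466, -0.0391, 0.0868]
tcp_rot: [0.697, 0.717, -0.0, -0.001]
ft_force: [0.3, 0.8, -0.1]
gripper_width: 0.423
grip_force: 60.2
```

```bash
python3 plan.py 447,-49,4,91.5
```

```text
t 25.6 tcp [446.6 -39.1  86.8] psi 91.6 tilt 0.17 w 0.423 q [ 0.79  0.5  -0.91  2.14  0.58  0.77 -0.47]
447,-49,4,91.5 travel [-0.05, 0.002, 0.414] yaw 0.0
```

move_arm:
  moves:
    - {"travel":[-0.05,0,0],"yaw":0,"claw":1}
    - {"travel":[-0.05,0,0.1],"yaw":0,"claw":1}
    - {"travel":[-0.05,0,0.2],"yaw":0,"claw":1}
    - {"travel":[-0.05,0,0.3],"yaw":0,"claw":1}
    - {"travel":[-0.05,0,0.37],"yaw":0,"claw":1}
    - {"travel":[-0.05,0,0.405],"yaw":0,"claw":1}
    - {"travel":[-0.05,0,0.405],"yaw":0,"claw":1}
    - {"travel":[-0.05,0,0.405],"yaw":0,"claw":1}

```text
t: 26.4
position: [0.4486, -0.0504, 0.0071]
tcp_rot: [0.698, 0.716, 0.0, 0.001]
ft_force: [0.5, 0.1, -0.1]
gripper_width: 0.418
grip_force: 60.2
```

move_arm:
  moves:
    - {"travel":[0,0,0.012],"yaw":0,"claw":1}
    - {"travel":[0,0,0.02],"yaw":0,"claw":1}
    - {"travel":[0,0,0.02],"yaw":0,"claw":1}
    - {"travel":[0,0,0.02],"yaw":0,"claw":0}
    - {"travel":[0,0,0.02],"yaw":0,"claw":0}
    - {"travel":[0,0,0.02],"yaw":0,"claw":0}
    - {"travel":[0,0,-0.05],"yaw":0,"claw":0}
    - {"travel":[0,0,-0.2],"yaw":0,"claw":0}
    - {"travel":[0,0,-0.4],"yaw":0,"claw":-1}
    - {"travel":[0,0,-0.6],"yaw":0,"claw":-1}

```text
t: 27.4
position: [0.447, -0.0497, 0.1272]
tcp_rot: [0.698, 0.716, -0.0, -0.001]
ft_force: [0.2, -0.4, -0.2]
gripper_width: 0.821
grip_force: 0.0
```

move_arm:
  moves:
    - {"travel":[0,0,-0.2],"yaw":0,"claw":-1}
    - {"travel":[0,-0.2,-0.4],"yaw":0,"claw":-1}
    - {"travel":[0,-0.4,-0.4],"yaw":0,"claw":-1}
    - {"travel":[0,-0.4,-0.4],"yaw":0,"claw":-1}
    - {"travel":[0,-0.4,-0.4],"yaw":0,"claw":-1}

```text
t: 27.9
position: [0.3667, -0.0545, 0.2065]
tcp_rot: [0.699, 0.715, -0.002, 0.002]
ft_force: [0.4, -0.3, -0.0]
gripper_width: 1.0
grip_force: 0.0
```

```bash
python3 - <<'E'
from station import ctrl
from h import *
F={}
for n in('top','side'):
    F[n]=ctrl.grab_frame(n)
T={'match':(.4465,-.0523,.018),'salt':(.4485,-.1303,.093),'spice':(.4505,-.2083,.103),'balm':(.443,.170,.053),'pill':(.437,.092,.116),'timer':(.311,-.292,.044),'jam':(.304,.296,.113)}
for k,(x,y,h) in T.items():
  for n in F:
    P=cloud(F[n]).reshape(-1,3);m=(np.hypot(P[:,0]-x,P[:,1]-y)<.035)&(P[:,2]>.013)&(P[:,2]<.14);Q=P[m]
    if len(Q)<5: print(k,n,'none');continue
    zt=np.percentile(Q[:,2],97);t=Q[Q[:,2]>zt-.008];r=cv2.minAreaRect((t[:,:2]*1000).astype(np.float32))
    print(k,n,'ztop',zt.round(3),'exp',h,'off',(np.array(r[0])-[x*1000,y*1000]).round(0))
a=cv2.resize(F['side']['image'][100:320,180:400],(590,590));
cv2.imwrite('pics/s9.png',a[...,::-1])
cv2.imwrite('pics/t9.png',cv2.resize(F['top']['image'][125:265,180:460],(800,400))[...,::-1])
E
```

```text
match top ztop 0.026 exp 0.018 off [-1. 14.]
match side ztop 0.023 exp 0.018 off [-2.  1.]
salt top none
salt side ztop 0.093 exp 0.093 off [-2.  1.]
spice top ztop 0.109 exp 0.103 off [ 2. -4.]
spice side ztop 0.107 exp 0.103 off [-0. -1.]
balm top ztop 0.06 exp 0.053 off [ 1. -2.]
balm side ztop 0.057 exp 0.053 off [ 0. -0.]
pill top ztop 0.122 exp 0.116 off [-1. -2.]
pill side ztop 0.119 exp 0.116 off [-2. -1.]
timer top ztop 0.044 exp 0.044 off [ 3. -0.]
timer side ztop 0.044 exp 0.044 off [-0.  2.]
jam top ztop 0.115 exp 0.113 off [ 2. -3.]
jam side ztop 0.113 exp 0.113 off [ 0. -0.]
```

View pics/s9.png

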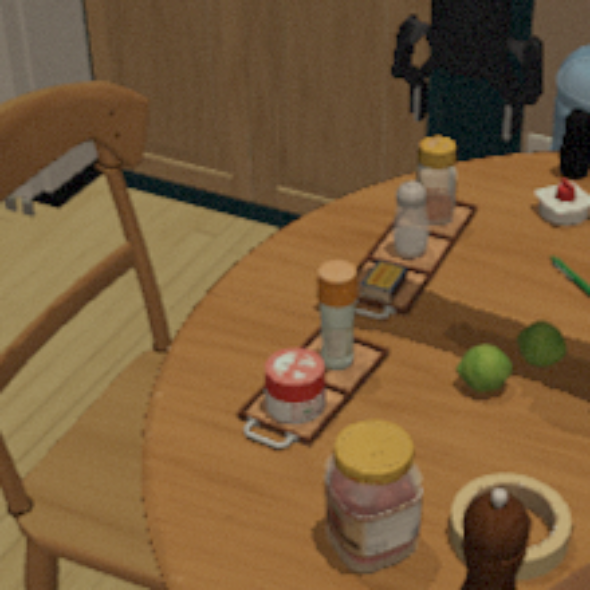

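View pics/t9.png

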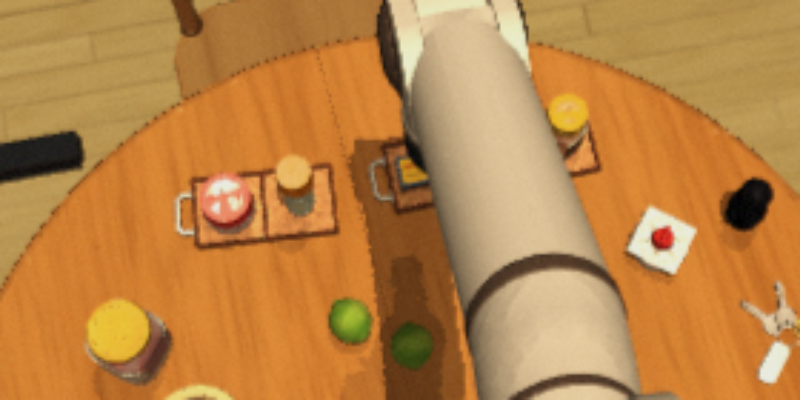

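Side view: the matchbox lies flat in the handle bay (383,282), with the salt shaker (410,220), spice jar (437,180), balm pot (295,385) and pill bottle (337,315) upright in their bays. The top view is partly hidden by the arm but agrees. The timer and jam jar have not moved.

```bash
python3 -c "
from station import ctrl
print(ctrl.hand_in())"
```

```text
the job is handed in; nothing more can be done
None
```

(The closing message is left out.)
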